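# Show what is in the mould bin

### The job

Show the overhead camera what is in the taller of the two steel mould bins: press its front lever down with the fingertips until the lid stands fully open, and keep it pressed for two seconds. Then ease the lever back up so that the lid closes fully without dropping or slamming, and move clear. Leave the lower bin shut, and do not pick up or shift anything else on the table.

Things in the scene. Friction and masses are not known exactly. Their poses are not given: they have to be found in the camera images.
- tall_bin: The tall one of two stainless countertop mould bins, fixed to the table: 150 mm deep (x), 180 mm wide (y), 210 mm high. Tart moulds lie inside. Origin: centre of its underside on the table; its own -x axis is its front, where the lever sticks out, roughly towards the robot; z up.
- tall_lever: Press lever of the tall bin: a 24 mm wide bar that sticks out of the middle of the bin's front and ends in a flat black pad 56 mm wide (y) and 34 mm deep (x), 10 mm thick, about 110 mm in front of the bin's front face. Origin: its pivot, inside the bin's foot, 50 mm above the table and 20 mm in front of the bin's centre. The pad lies 165 mm from the pivot. At rest the lever rises 0.16 rad towards the pad; fully pressed it has turned 0.34 rad to a hard stop and falls 0.18 rad.
- tall_pad (a point): Centre of the top face of the tall bin's lever pad; moves with the lever. About 81 mm above the table at rest and 25 mm when fully pressed (56 mm of travel, practically straight down; horizontally it wanders under 4 mm). Pressing takes about 5 to 10 N at first, less as the lid rises, 3 to 5 N when open; at the stop the force climbs steeply, so go no more than 1 or 2 mm past it. Let go, the lever swings back up as the lid falls.
- tall_lid (a joint): Opening angle of the tall bin's flat steel lid (160 x 186 mm, about 0.36 kg, hinged along the bin's rear top edge): 0 shut, 1.27 rad at the stop (over 1.1 looks fully open). Driven by the lever, it turns 3.75 times as far. No damper: let go, it falls and slams. Closing faster than 3 rad/s (pad rising over 130 mm/s) is a slam; 2 s or more for the whole way is gentle; a drop over the pad's last 2 mm does no harm.
- tall_lid_rim (a point): Middle of the front edge of the tall bin's lid; moves with the lid, 214 mm above the table when shut.
- low_bin: The low one of two stainless countertop mould bins, fixed to the table: 150 mm deep (x), 180 mm wide (y), 130 mm high. It is not to be opened. Origin: centre of its underside on the table; its own -x axis is its front, where the lever sticks out, roughly towards the robot; z up.
- low_lever: Press lever of the low bin: a 24 mm wide bar that sticks out of the middle of the bin's front and ends in a flat black pad 56 mm wide (y) and 34 mm deep (x), 10 mm thick, about 110 mm in front of the bin's front face. Origin: its pivot, inside the bin's foot, 50 mm above the table and 20 mm in front of the bin's centre. The pad lies 165 mm from the pivot. At rest the lever rises 0.16 rad towards the pad; fully pressed it has turned 0.34 rad to a hard stop and falls 0.18 rad.
- low_pad (a point): Centre of the top face of the low bin's lever pad; moves with the lever. About 81 mm above the table at rest and 25 mm when fully pressed (56 mm of travel, practically straight down; horizontally it wanders under 4 mm). Pressing takes about 5 to 10 N at first, less as the lid rises, 3 to 5 N when open; at the stop the force climbs steeply, so go no more than 1 or 2 mm past it. Let go, the lever swings back up as the lid falls.
- low_lid (a joint): Opening angle of the low bin's flat steel lid (160 x 186 mm, about 0.36 kg, hinged along the bin's rear top edge): 0 shut, 1.27 rad at the stop (over 1.1 looks fully open). Driven by the lever, it turns 3.75 times as far. No damper: let go, it falls and slams. Closing faster than 3 rad/s (pad rising over 130 mm/s) is a slam; 2 s or more for the whole way is gentle; a drop over the pad's last 2 mm does no harm.
- low_lid_rim (a point): Middle of the front edge of the low bin's lid; moves with the lid, 134 mm above the table when shut.
- cake_ring: thin steel cake ring, 64 mm across, 45 mm tall, standing beside the tall bin's front corner; origin: centre of its underside. A bystander, loose.
- ramekin: white china ramekin, 72 mm across, 45 mm tall, beside the low bin's front corner; origin: centre of its underside. A bystander, loose.
- syrup_bottle: clear plastic bottle, 60 mm across, 150 mm tall, left part of the table; origin: centre of its underside. A bystander, loose.
- spice_jar: amber glass jar, 52 mm across, 80 mm tall, right part of the table; origin: centre of its underside. A bystander, loose.
- bowl: steel bowl, 140 mm across, 60 mm tall, right part of the table; origin: centre of its underside. A bystander, loose.
- spatula: kitchen spatula with a wooden handle lying on the table near the robot, left; origin on its underside. A bystander, loose.
- brush: pastry brush with a wooden handle lying on the table near the robot, in the middle; origin on its underside. A bystander, loose.

How it is judged:
On the way, in this order (a step that is already met when the one before it is completed fails the run):
1. the tall bin's lid is held fully open (over 1.05 rad) by pressing its lever, for 1.5 s (value of joint tall_lid above 1.05 rad and contact force between any of the fingers, the arm and tall_lever above 0.5 N), for 1.5 s.
2. the tall bin's lid is shut again (value of joint tall_lid below 0.04 rad), for 0.2 s.
At the end, for the whole second after the job is handed in: Both lids shut (under 0.04 rad) and every loose thing within 20 mm of where it stood (value of joint each of tall_lid, low_lid below 0.04 rad and distance of each of cake_ring, ramekin, syrup_bottle, spice_jar, bowl, spatula, brush from where it was at the start of the episode below 0.02 m); the robot touches nothing.
It fails at once if the tall bin's lid drops or slams (closes faster than 3 rad/s) (velocity of joint tall_lid below -3 rad/s).
It fails at once if the low bin's lid is opened (over 0.15 rad) (value of joint low_lid above 0.15 rad).
It fails at once if a loose thing is lifted, carried or shifted by more than 20 mm (distance of any of cake_ring, ramekin, syrup_bottle, spice_jar, bowl, spatula, brush from where it was at the start of the episode above 0.02 m).
It also fails if it takes over 48 s, if anything falls off the work surface, if the arm or the gripper's body presses on something with over 40 N, if the wrist force passes 120 N, or if a joint passes its speed limit or range.

### The arm

A 6-joint arm with a two-finger parallel gripper is mounted at the origin on the work surface. World frame = base frame: x ahead of the robot, y to its left, z up, the work surface at z = 0. Lengths are in m, angles in rad, forces in N, time in s.
With the tool pointing down it reaches from about 0.35 to 0.975 m from the base axis. Payload 4.9 kg.
Tool frame: the origin (TCP) lies between the finger pads; the fingertips stand 14 mm ahead of it and the grasp point (between the pads) lies 5 mm behind it (manip.finger_overhang is the distance from the TCP to the fingertips, in m); z points along the fingers, y is the line along which they close (so a half turn about z gives the same grasp; the last joint's range is limited). The gripper opens to 85 mm and grips with 20 to 120 N. Pads are 22 mm wide; open, the fingers measure 114 mm over their backs; the gripper's body (76 mm by 85 mm) begins 54 mm behind the grasp point. The pads swing forward as they close: fully open they stand 13 mm farther back than shut.
Start: joints at [-1.282, 0.053, 1.613, -0, 1.476, -0.119], TCP at [0.248, -0.574, 0.245] pointing down, gripper open.
Joint ranges: [-3.01, 3.01], [-1.01, 2.22], [0.06, 2.58], [-1.02, 4.17], [0.09, 2.62], [-3.14, 3.14]. Speed limits (rad/s): [2.57, 2.57, 3.14, 3.14, 3.14, 3.14].

### API

Orientations are given as a unit quaternion [w, x, y, z].
In Python, from plant import manip, grab_frame gives the robot as it stands.
- The arm moves only by the tool servo_tool, never from a script. Its argument "deltas" is a list that holds one entry, the list of rows, each a list of 5 numbers: the opening in per cent of the stroke, from 0 (shut) to 100 (fully open), then the shift along the world's x, y, z in m, then the turn about the world's z in degrees. A call has exactly 8 rows; each row shifts and turns the commanded pose from where the row before left it; what a row does not reach is not made up. A row lasts 1/10 s, in which the tool goes at most 50 mm and 8.59 degrees, less where a joint would pass 70% of its speed; a pose out of reach is approached as far as the arm can. A call is refused whole if a number of a shift passes 0.05 or a number of a turn 8.59, either way. A call with a gripper value outside its range is refused whole. The fingers move at their own pace and stop on an object; the grip force is fixed at half the most. Time passes only in rows, so rows that do not move let the fingers close, or fill a call up. It gives the time, the measured TCP pose, the force, the opening and the grip force at its end, in the units of the state.
- manip.state(): the state, without advancing time (a new reading comes with each control period).
- grab_frame(name): name is "scene" or "top" or "wrist"; returns a dict with "pixels" (400x640x3 uint8, red, green, blue), "z_map" (400x640 float32, m along the optical axis (not along the pixel's ray), 0 where there is no reading), "fx", "fy", "cx", "cy" (pixels), "dist" ([k1, k2, p1, p2, k3] as OpenCV has them; the pictures are not rectified), "rvec" (rotation vector, rad) and "tvec" (3), from world to camera coordinates, as OpenCV has them; the wrist camera has in their place "T_tool_cam" (4x4, takes a point from camera to tool coordinates, whose origin is the TCP and whose axes are the flange's). Camera axes: x right, y down, z forward; pixel columns grow to the right and rows downward; lengths in m; the calibration is good to about 2 mm. A picture is of the moment at which its call begins: read the wrist's pose just before it.
- manip.job_done(): hands the job in; it is judged then, once.
The state is a dict: "time": time; "joint_pos": joint angles; "joint_vel": joint speeds; "joint_efforts": joint torques, N m; "tool_pos": TCP position; "tool_rot": TCP orientation; "contact_force": force on the tool from outside, world axes, zero at the start; "ft_torque": the same for the moment, N m; "gripper_width": opening from 0.0 (shut) to 1.0 (fully open); "grasp_force": force on a finger pad.
Only numpy, scipy, OpenCV 4.12 (cv2) and the standard library are available. Lean on these libraries where they do the work, as an engineer would, in place of code of your own. Each camera call takes 0.05 s, during which the arm holds its last target. There are 200 camera calls.

## Working session

There is one attempt and no reset: what is moved stays moved. The work goes in short steps, Python scripts to look and compute and a tool call to move; the robot and the scene stay as the last step left them, time stands still between calls to the robot, and variables do not carry over. Pictures are saved under pics/ and viewed, at most 10 in all, crops included, and the job is handed in when it is done.

Besides the shell and the picture viewer there is one more tool, called after "Request:" in YAML: its name, and indented under it one key for each argument. servo_tool: Moves the arm, as the interface text tells. Its arguments: {"type":"object","properties":{"deltas":{"type":"array"}},"required":["deltas"]}

```bash
mkdir -p pics; cat > h.py <<'E'
import numpy as np, cv2
from plant import manip, grab_frame
def world(f):
    h,w=f["z_map"].shape
    u,v=np.meshgrid(np.arange(w),np.arange(h))
    K=np.array([[f["fx"],0,f["cx"]],[0,f["fy"],f["cy"]],[0,0,1]])
    p=cv2.undistortPoints(np.stack([u,v],-1).reshape(-1,1,2).astype(np.float64),K,np.array(f["dist"])).reshape(h,w,2)
    z=f["z_map"]
    c=np.dstack([p*z[...,None],z])
    R=cv2.Rodrigues(np.array(f["rvec"],float))[0]
    P=(c-np.array(f["tvec"]).reshape(3))@R
    P[z==0]=np.nan
    return P
E
python3 - <<'E'
from h import *
s=manip.state();print(s["time"],s["tool_pos"],s["tool_rot"],s["contact_force"],s["gripper_width"],manip.finger_overhang)
for n in("top","scene"):
    f=grab_frame(n);cv2.imwrite(f"pics/{n}0.png",f["pixels"][...,::-1]);np.save(n+"P.npy",world(f));np.save(n+"I.npy",f["pixels"])
E
```

```text
0.0 [ 0.24768858 -0.57317594  0.2440505 ] [-1.02514636e-03  9.79286085e-01  2.02478896e-01 -9.96736606e-05] [ 0.81995187 -0.00774676  0.85330461] 0.9977887367533128 0.014
```

View pics/top0.png

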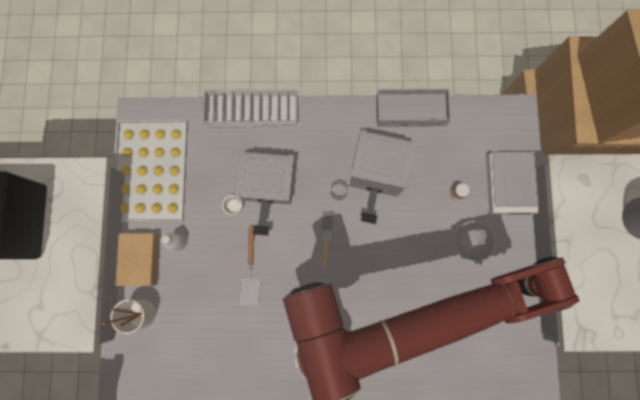

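View pics/scene0.png

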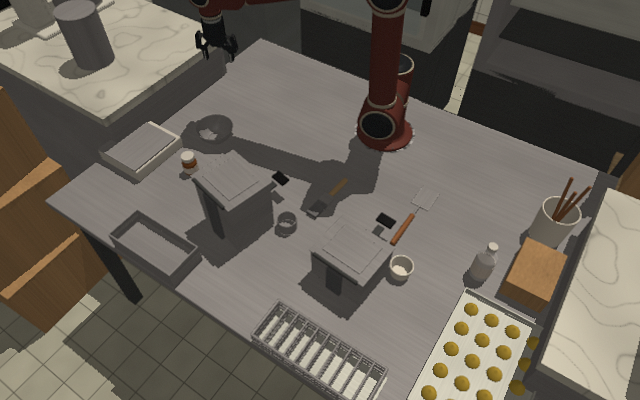

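The top view shows the tall bin's lid at about (382,160) and its pad at (370,216). The low bin is at (265,176) with its pad at (261,230). The cake ring is at (340,189), the brush at (327,235), the jar at (461,190) and the bowl at (475,238).

```bash
python3 - <<'E'
from h import *
np.set_printoptions(precision=4,suppress=True)
P=np.load("topP.npy");I=np.load("topI.npy").astype(int)
def rep(n,u0,u1,v0,v1,z0,z1,dark=False):
    p=P[v0:v1,u0:u1];m=(p[...,2]>z0)&(p[...,2]<z1)
    if dark:m&=I[v0:v1,u0:u1].sum(-1)<130
    q=p[m];r=cv2.minAreaRect((q[:,:2]*1000).astype(np.float32))
    print(n,len(q),"med",np.median(q,0),"rect mm",r)
rep("lid",340,425,120,205,.195,.23)
rep("lowlid",225,305,140,210,.12,.15)
rep("pad",350,392,200,230,.068,.095)
rep("lever",350,392,185,230,.055,.095)
rep("lowpad",245,280,218,242,.068,.095)
rep("ring",325,352,176,205,.03,.06)
rep("brush",315,340,205,275,.006,.05)
rep("jar",445,475,175,205,.06,.1)
rep("bowl",450,500,215,262,.035,.08)
E
```

```text
lid 2807 med [ 0.6488 -0.1878  0.2168] rect mm ((651.6356201171875, -188.44969177246094), (186.43414306640625, 168.9678192138672), 77.28458404541016)
lowlid 2559 med [0.6123 0.2125 0.1366] rect mm ((614.6034545898438, 213.13316345214844), (187.12225341796875, 168.04644775390625), 85.0625)
pad 220 med [ 0.4773 -0.1519  0.0783] rect mm ((493.50860595703125, -152.61129760742188), (54.92380142211914, 83.14985656738281), 76.43821716308594)
lever 388 med [ 0.5138 -0.1581  0.0753] rect mm ((514.6463012695312, -157.78761291503906), (123.01683807373047, 126.9555435180664), 78.34114837646484)
lowpad 192 med [0.4316 0.2279 0.0789] rect mm ((441.5099792480469, 228.32208251953125), (55.6275634765625, 59.300724029541016), 85.17418670654297)
ring 58 med [ 0.5788 -0.0485  0.0428] rect mm ((576.2896118164062, -51.347434997558594), (74.8281021118164, 63.446048736572266), 87.70681762695312)
brush 540 med [0.4181 0.0016 0.0165] rect mm ((400.4797668457031, -2.4478797912597656), (86.82001495361328, 248.8546905517578), 89.838623046875)
jar 149 med [ 0.5654 -0.4754  0.0787] rect mm ((566.45849609375, -475.9651184082031), (43.88774108886719, 44.239990234375), 44.15028762817383)
bowl 417 med [ 0.3947 -0.5439  0.0522] rect mm ((388.4647521972656, -515.7598266601562), (138.23170471191406, 137.3485565185547), 69.2281723022461)
```

Request:
servo_tool:
  deltas:
    - [[0, 0.01, 0.018, 0, 0], [0, 0.019, 0.036, 0, -6], [0, 0.019, 0.036, 0, -6], [0, 0.019, 0.036, 0, -6], [0, 0.019, 0.036, 0, -6], [0, 0.019, 0.036, 0, -6], [0, 0.019, 0.036, 0, -6], [0, 0.019, 0.036, 0, 0]]

```text
time: 0.9
tool_pos: [0.3913, -0.301, 0.245]
tool_rot: [-0.0, 0.994, -0.111, -0.0]
contact_force: [0.8, -0.3, -0.6]
gripper_width: -0.002
grasp_force: 0.0
```

Request:
servo_tool:
  deltas:
    - [[0, 0.019, 0.036, 0, 0], [0, 0.019, 0.036, 0, 0], [0, 0.019, 0.036, 0, 0], [0, 0.015, 0.03, 0, 0], [0, 0.008, 0.013, -0.01, 0], [0, 0.004, 0.006, -0.02, 0], [0, 0, 0, -0.02, 0], [0, 0, 0, 0, 0]]

```text
time: 1.7
tool_pos: [0.4727, -0.1446, 0.1916]
tool_rot: [-0.001, 0.994, -0.109, -0.003]
contact_force: [-1.2, -0.2, -0.5]
gripper_width: 0.002
grasp_force: 0.0
```

```bash
python3 - <<'E'
from h import *
np.set_printoptions(precision=4,suppress=True)
s=manip.state();print(s["time"],s["tool_pos"],s["tool_rot"],s["contact_force"],s["gripper_width"],s["joint_pos"])
R=cv2.Rodrigues(np.zeros(3))[0]
from scipy.spatial.transform import Rotation as Ro
w,x,y,z=s["tool_rot"];T=np.eye(4);T[:3,:3]=Ro.from_quat([x,y,z,w]).as_matrix();T[:3,3]=s["tool_pos"]
f=grab_frame("wrist");M=np.linalg.inv(T@np.array(f["T_tool_cam"]))
f["rvec"]=cv2.Rodrigues(M[:3,:3])[0];f["tvec"]=M[:3,3]
P=world(f);I=f["pixels"];cv2.imwrite("pics/w1.png",I[...,::-1])
m=(P[...,2]>.068)&(P[...,2]<.092)&(I.astype(int).sum(-1)<150)&(P[...,0]<.51)&(P[...,0]>.42)&(abs(P[...,1]+.15)<.06)
q=P[m];r=cv2.minAreaRect((q[:,:2]*1000).astype(np.float32));print(len(q),np.median(q,0),r)
np.save("wP.npy",P)
E
```

```text
1.7 [ 0.4727 -0.1446  0.1916] [-0.0013  0.994  -0.1094 -0.0032] [-1.1848 -0.2212 -0.4607] 0.0015074821355236716 [-0.4476 -0.2239  1.9632  0.0003  1.4092  1.3423]
2489 [ 0.4733 -0.1446  0.0814] ((480.6092224121094, -149.75396728515625), (54.770565032958984, 52.196556091308594), 77.04664611816406)
```

View pics/w1.png

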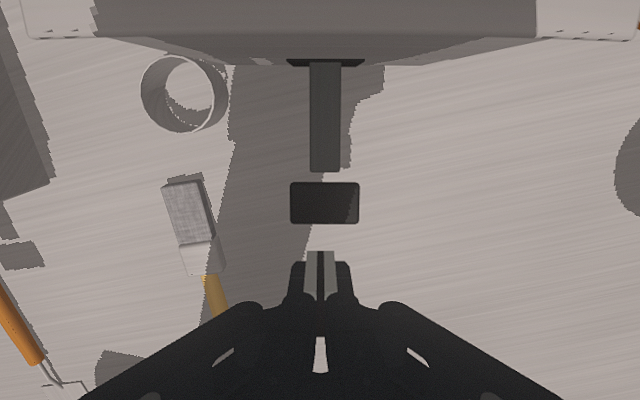

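The wrist view shows the pad at about (325,203), columns 291-358 and rows 183-223. The shut fingertips are at (320,252). I'll take the pad's position from those pixels.

```bash
python3 - <<'E'
from h import *
np.set_printoptions(precision=4,suppress=True)
P=np.load("wP.npy");q=P[186:221,295:355].reshape(-1,3);q=q[(q[:,2]>.06)]
print(len(q),q.mean(0),q.min(0),q.max(0));print(P[203,300],P[203,325],P[203,350],P[186,325],P[219,325])
print(manip.state()["tool_pos"])
E
```

```text
2086 [ 0.4715 -0.148   0.0816] [ 0.4528 -0.1736  0.0777] [ 0.4899 -0.1221  0.0855]
[ 0.4758 -0.1291  0.0816] [ 0.4715 -0.1485  0.0817] [ 0.4668 -0.1678  0.0806] [ 0.4846 -0.1513  0.0793] [ 0.4593 -0.1458  0.0847]
[ 0.4736 -0.1453  0.1936]
```

Request:
servo_tool:
  deltas:
    - [[0, -0.001, -0.002, -0.01, 0], [0, -0.001, -0.001, -0.015, 0], [0, 0, 0, -0.02, 0], [0, 0, 0, -0.02, 0], [0, 0, 0, -0.015, 0], [0, 0, 0, -0.01, 0], [0, 0, 0, 0, 0], [0, 0, 0, 0, 0]]

```text
time: 2.55
tool_pos: [0.4732, -0.15, 0.1057]
tool_rot: [0.0, 0.994, -0.11, 0.0]
contact_force: [0.2, 0.1, -0.2]
gripper_width: -0.002
grasp_force: 0.0
```

Request:
servo_tool:
  deltas:
    - [[0, 0, 0, -0.003, 0], [0, 0, 0, -0.004, 0], [0, 0, 0, -0.004, 0], [0, 0, 0, -0.004, 0], [0, 0, 0, -0.004, 0], [0, 0, 0, -0.004, 0], [0, 0, 0, -0.004, 0], [0, 0, 0, -0.004, 0]]

```text
time: 3.35
tool_pos: [0.4725, -0.1498, 0.0749]
tool_rot: [0.0, 0.994, -0.11, -0.001]
contact_force: [-4.6, 1.7, 6.7]
gripper_width: -0.0
grasp_force: 3.3
```

Request:
servo_tool:
  deltas:
    - [[0, 0, 0, -0.004, 0], [0, 0, 0, -0.004, 0], [0, 0, 0, -0.004, 0], [0, 0, 0, -0.004, 0], [0, 0, 0, -0.004, 0], [0, 0, 0, -0.004, 0], [0, 0, 0, -0.004, 0], [0, 0, 0, -0.002, 0]]

```text
time: 4.15
tool_pos: [0.4734, -0.15, 0.0445]
tool_rot: [0.0, 0.994, -0.11, 0.001]
contact_force: [-1.1, 0.1, 4.5]
gripper_width: -0.001
grasp_force: 2.2
```

```bash
python3 - <<'E'
from h import *
np.set_printoptions(precision=4,suppress=True)
f=grab_frame("scene");cv2.imwrite("pics/s2.png",f["pixels"][...,::-1])
s=manip.state();print(s["time"],s["tool_pos"],s["contact_force"])
f=grab_frame("top");P=world(f);q=P[100:210,330:430].reshape(-1,3);q=q[(q[:,2]>.225)&(q[:,2]<.42)&(q[:,0]>.6)]
c=q.mean(0);n=np.linalg.svd(q-c,full_matrices=False)[2][2];print(len(q),c,q[:,2].max(),n,"lid angle",np.arccos(abs(n[2])))
E
```

```text
4.2 [ 0.4734 -0.15    0.0442] [-0.0464 -0.6512  2.9617]
260 [ 0.6906 -0.1961  0.3266] 0.3693759942350435 [ 0.9006 -0.203   0.3844] lid angle 1.1762281024277619
```

View pics/s2.png

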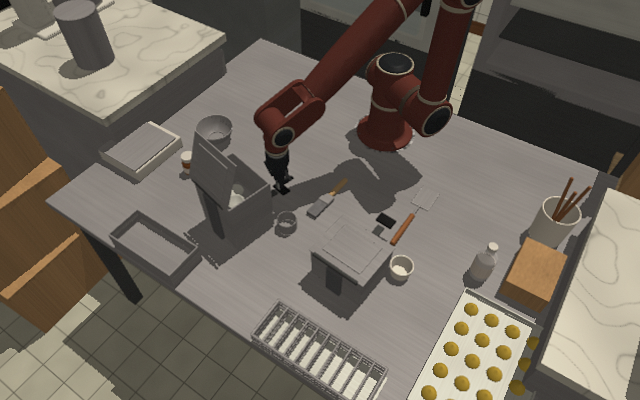

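The scene view shows the tall bin's lid standing open at (212,168), about 1.18 rad, with the fingertips on the pad at (282,187). The low bin is still shut at (350,250). I'll press 2 mm more and hold.

Request:
servo_tool:
  deltas:
    - [[0, 0, 0, -0.001, 0], [0, 0, 0, -0.001, 0], [0, 0, 0, 0, 0], [0, 0, 0, 0, 0], [0, 0, 0, 0, 0], [0, 0, 0, 0, 0], [0, 0, 0, 0, 0], [0, 0, 0, 0, 0]]

```text
time: 5.05
tool_pos: [0.4731, -0.1499, 0.0425]
tool_rot: [0.0, 0.994, -0.11, 0.0]
contact_force: [1.7, -0.1, 2.9]
gripper_width: -0.002
grasp_force: 1.9
```

```bash
python3 - <<'E'
from h import *
np.set_printoptions(precision=4,suppress=True)
s=manip.state();print(s["time"],s["tool_pos"],s["contact_force"])
f=grab_frame("top");P=world(f);q=P[100:210,330:430].reshape(-1,3);q=q[(q[:,2]>.225)&(q[:,2]<.42)&(q[:,0]>.6)]
c=q.mean(0);n=np.linalg.svd(q-c,full_matrices=False)[2][2];print(len(q),c,q[:,2].max(),"lid angle",np.arccos(abs(n[2])))
E
```

```text
5.05 [ 0.4731 -0.1499  0.0425] [ 1.6956 -0.1395  2.9301]
153 [ 0.6882 -0.1955  0.3463] 0.3701161317484859 lid angle 1.2125632277431118
```

Open at about 1.21 rad with a steady force of 3 N. I'll hold for 2.4 s.

Request:
servo_tool:
  deltas:
    - [[0, 0, 0, 0, 0], [0, 0, 0, 0, 0], [0, 0, 0, 0, 0], [0, 0, 0, 0, 0], [0, 0, 0, 0, 0], [0, 0, 0, 0, 0], [0, 0, 0, 0, 0], [0, 0, 0, 0, 0]]

```text
time: 5.9
tool_pos: [0.4728, -0.1497, 0.0423]
tool_rot: [-0.0, 0.994, -0.11, -0.0]
contact_force: [2.8, -0.8, 4.6]
gripper_width: 0.0
grasp_force: 1.9
```

Request:
servo_tool:
  deltas:
    - [[0, 0, 0, 0, 0], [0, 0, 0, 0, 0], [0, 0, 0, 0, 0], [0, 0, 0, 0, 0], [0, 0, 0, 0, 0], [0, 0, 0, 0, 0], [0, 0, 0, 0, 0], [0, 0, 0, 0, 0]]

```text
time: 6.7
tool_pos: [0.4728, -0.1497, 0.0423]
tool_rot: [-0.0, 0.994, -0.11, -0.0]
contact_force: [2.1, -0.5, 4.1]
gripper_width: 0.0
grasp_force: 1.8
```

Request:
servo_tool:
  deltas:
    - [[0, 0, 0, 0, 0], [0, 0, 0, 0, 0], [0, 0, 0, 0, 0], [0, 0, 0, 0, 0], [0, 0, 0, 0, 0], [0, 0, 0, 0, 0], [0, 0, 0, 0, 0], [0, 0, 0, 0, 0]]

```text
time: 7.5
tool_pos: [0.4728, -0.1497, 0.0423]
tool_rot: [0.0, 0.994, -0.11, -0.0]
contact_force: [1.3, 0.1, 4.4]
gripper_width: -0.003
grasp_force: 1.8
```

Request:
servo_tool:
  deltas:
    - [[0, 0, 0, 0.001, 0], [0, 0, 0, 0.002, 0], [0, 0, 0, 0.002, 0], [0, 0, 0, 0.002, 0], [0, 0, 0, 0.002, 0], [0, 0, 0, 0.002, 0], [0, 0, 0, 0.002, 0], [0, 0, 0, 0.002, 0]]

```text
time: 8.3
tool_pos: [0.4723, -0.1494, 0.0572]
tool_rot: [-0.0, 0.994, -0.11, -0.001]
contact_force: [-4.0, -0.2, 5.0]
gripper_width: 0.0
grasp_force: 2.4
```

Request:
servo_tool:
  deltas:
    - [[0, 0, 0, 0.002, 0], [0, 0, 0, 0.002, 0], [0, 0, 0, 0.002, 0], [0, 0, 0, 0.002, 0], [0, 0, 0, 0.002, 0], [0, 0, 0, 0.002, 0], [0, 0, 0, 0.002, 0], [0, 0, 0, 0.002, 0]]

```text
time: 9.1
tool_pos: [0.4732, -0.1497, 0.0739]
tool_rot: [-0.0, 0.994, -0.11, 0.0]
contact_force: [-3.3, 1.2, 6.4]
gripper_width: -0.003
grasp_force: 2.8
```

Request:
servo_tool:
  deltas:
    - [[0, 0, 0, 0.002, 0], [0, 0, 0, 0.002, 0], [0, 0, 0, 0.002, 0], [0, 0, 0, 0.002, 0], [0, 0, 0, 0.002, 0], [0, 0, 0, 0.002, 0], [0, 0, 0, 0.002, 0], [0, 0, 0, 0.002, 0]]

```text
time: 9.9
tool_pos: [0.4749, -0.1501, 0.091]
tool_rot: [0.0, 0.994, -0.11, 0.003]
contact_force: [0.9, 1.3, 5.0]
gripper_width: 0.003
grasp_force: 2.9
```

Request:
servo_tool:
  deltas:
    - [[0, 0, 0, 0.002, 0], [0, 0, 0, 0.002, 0], [0, 0, 0, 0.002, 0], [0, 0, 0, 0.002, 0], [0, 0, 0, 0.002, 0], [0, 0, 0, 0.002, 0], [0, 0, 0, 0.002, 0], [0, 0, 0, 0.002, 0]]

```text
time: 10.7
tool_pos: [0.4728, -0.1497, 0.1053]
tool_rot: [-0.0, 0.994, -0.11, -0.0]
contact_force: [0.5, 0.3, 0.5]
gripper_width: -0.004
grasp_force: 0.0
```

Contact is released. I'll move clear straight up and then back.

Request:
servo_tool:
  deltas:
    - [[0, 0, 0, 0.01, 0], [0, 0, 0, 0.02, 0], [0, 0, 0, 0.02, 0], [0, 0, 0, 0.02, 0], [0, 0, 0, 0.02, 0], [0, -0.01, -0.02, 0.02, 0], [0, -0.01, -0.02, 0.01, 0], [0, 0, 0, 0, 0]]

```text
time: 11.5
tool_pos: [0.4533, -0.1918, 0.2284]
tool_rot: [0.001, 0.994, -0.111, 0.002]
contact_force: [0.9, -0.3, 0.2]
gripper_width: 0.004
grasp_force: 0.0
```

Request:
servo_tool:
  deltas:
    - [[0, -0.01, -0.03, 0, 0], [0, -0.01, -0.03, 0, 0], [0, -0.01, -0.03, 0, 0], [0, -0.005, -0.02, 0, 0], [0, 0, -0.01, 0, 0], [0, 0, 0, 0, 0], [0, 0, 0, 0, 0], [0, 0, 0, 0, 0]]

```text
time: 12.3
tool_pos: [0.4183, -0.3087, 0.2252]
tool_rot: [-0.0, 0.994, -0.109, -0.0]
contact_force: [0.7, -0.4, 0.4]
gripper_width: 0.001
grasp_force: 0.0
```

```bash
python3 - <<'E'
from h import *
np.set_printoptions(precision=4,suppress=True)
s=manip.state();print(s["time"],s["tool_pos"],s["contact_force"],np.abs(s["joint_vel"]).max())
f=grab_frame("top");P=world(f);cv2.imwrite("pics/t3.png",f["pixels"][...,::-1])
P0=np.load("topP.npy")
for n,(a,b,c,d,z0,z1) in dict(tall=(120,205,340,425,.195,.4),low=(140,210,225,305,.12,.3),ring=(176,205,325,352,.03,.06),jar=(175,205,445,475,.06,.1)).items():
    for Q in(P0,P):
        q=Q[a:b,c:d].reshape(-1,3);q=q[(q[:,2]>z0)&(q[:,2]<z1)];print(n,len(q),q.mean(0),q[:,2].max())
E
```

```text
12.3 [ 0.4183 -0.3087  0.2252] [ 0.7015 -0.4131  0.4413] 0.003839505115289384
tall 2808 [ 0.6494 -0.1876  0.2167] 0.2329928466488669
tall 2808 [ 0.6494 -0.1876  0.2169] 0.22987354119089964
low 2560 [0.6127 0.2127 0.1366] 0.15141975838772123
low 2555 [0.6128 0.2126 0.1367] 0.1513905264089002
ring 58 [ 0.5773 -0.0478  0.042 ] 0.058816316920245706
ring 59 [ 0.578  -0.0478  0.0408] 0.05594669592897965
jar 149 [ 0.5659 -0.4757  0.0779] 0.08852302645045236
jar 152 [ 0.5657 -0.4753  0.0785] 0.09139352907354074
```

View pics/t3.png

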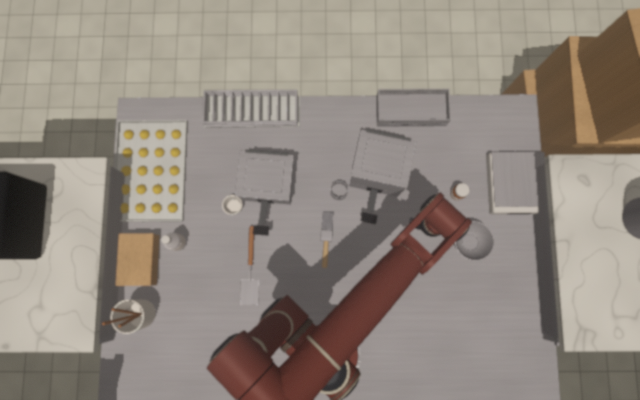

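The top view shows the tall lid shut at (382,160), the low bin shut at (265,176), and the pad back up at (370,216). The loose things are where they were, and the arm is clear.

```bash
python3 -c "
from plant import manip
print(manip.job_done())"
```

```text
the job is handed in; nothing more can be done
None
```

I pressed the tall bin's lever until the lid stood open (about 1.21 rad of the 1.27 rad stop) and held it for over 2 s. I then eased it shut over about 3 s and moved clear; the low bin stayed shut, the loose things looked unmoved in the top view, and the job is handed in (no verdict was returned).

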